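# Slide the safety cover over the nail file until it clicks

## Task

The baby's nail file lies open in one of the three bays of the organiser. Push the sliding cover by its upright tab along the rail until it covers the bay with the nail file and drops into that bay's detent, then take the hand away, leaving the cover latched there. Only push: do not pinch the tab, and leave the nail file and all the other things where they are.

Things in the scene. Friction and masses are not known exactly. Their poses are not given: they have to be found in the camera images.
- organiser: White plastic organiser, 337 (y) x 124 (x) mm, fixed on a narrow pale pine shelf (top 60 above the table). Origin: at table height under the centre of the middle bay; z up. Three open bays in a row, centres y = +74, 0, -74, each 116 (x) x 70 (y), floor 63 and rim 115 above the table. Closed parking deck at y = 111 to 207, solid end at y = -111 to -130. Screw clamp, 78 high, at the +y end.
- cover_top (a point): Centre of the top face of the sliding cover, a grey plate 136 (x) x 76 (y) x 4 mm, top face 120.5 above the table. It slides only along the organiser's y, above the bays' contents, and cannot be lifted. On it, centred here, stands the upright tab: 96 (x) x 12 (y), 35 high. On the plate's +x edge a roller bracket, x = 64 to 89, 30 long (y), rises 20 above the top face.
- cover (a joint): Travel (m) of the cover along the organiser's -y: its centre is at y = 0.165 - value. Starts parked at 0 to 0.03; detents at 0.091, 0.165, 0.239 (the bays' centres); end stop at 0.255, past the last detent, not latched. Plain sliding takes 1 to 2 N; within about 4 mm of a detent the roller falls in by itself and the force dips; pushing out of a detent takes about 4 to 8 N.
- rail (a point): Middle detent: centre of the middle notch of the fixed notched rail, at the height of the rail's flat top (115 above the table), organiser x = 74 mm, y = 0. The rail runs along the organiser's +x side (x = 68 to 80) with a notch 16 wide at the centre of each bay.
- click (a joint): How far the cover's spring roller has dropped (m): 0 on the flat of the rail, 0.004 to 0.005 when fully down in a notch. (The rules name the two halves of the cover's tab: cover_c4 is the half facing organiser +y, the side to push on, cover_c5 the half facing -y.)
- file: Steel nail file, slim and flat, 100 long (x) x 12 to 15 wide x 4 to 6 mm, darker handle at its -x end; origin in the middle of its length, on its underside. It lies in one of the three bays, roughly along the organiser's x, within about 10 mm of the bay's centre.
- bulb: Silicone nasal bulb lying on its side, 83 long (x) x 40 mm thick; origin on its underside. Bystander, in another bay.
- comb: Green plastic comb with teeth, 100 (x) x 30 (y) x 5 mm; origin on its underside. Bystander, in another bay.
- jar: Closed white ceramic jar, 70 across, 88 high, on the pine shelf past the organiser's -y end; origin at the centre of its underside. Bystander.
- block: Wooden block, 45 mm cube, on the pine shelf past the organiser's -y end; origin at the centre of its underside. Bystander.
- lotion: Lotion bottle, 50 across, 115 high, on the table on the -x side of the pine shelf; origin at the centre of its underside. Bystander.
- cream: Low amber cream jar, 60 across, 40 high, on the table on the -x side of the pine shelf; origin at the centre of its underside. Bystander.
- brush: Small wooden hairbrush lying along y, 137 x 36 x 23 mm, on the table on the -x side of the pine shelf; origin on its underside. Bystander.
- cup: White ceramic cup, 72 across, 75 high, on the table on the +x side of the pine shelf; origin at the centre of its underside. Bystander.
Things that resemble listed ones, but are neither listed nor needed, are in the scene too. There is more than one size of the file; the one meant has the size given above.

How it is judged (in metres and radians):
At the end, for the whole second after the job is handed in: The cover's centre is within 25 mm (level distance) of the nail file's centre, within 4 mm of that bay's detent, its roller dropped more than 3 mm into the notch, and cover and file are at rest (5 and 20 mm/s) (horizontal distance between cover_top and file below 0.025 m and value of joint click above 0.003 m and linear speed of file below 0.02 m/s and (value of joint cover between 0.087 and 0.095 m or value of joint cover between 0.161 and 0.169 m or value of joint cover between 0.235 and 0.243 m) and velocity of joint cover between -0.005 and 0.005 m/s); the robot touches nothing.
It fails at once if the tab is pinched: pressed on both of its broad faces at once (over 1 N each) (contact force between the fingers and cover_c4 above 1 N and contact force between the fingers and cover_c5 above 1 N).
It fails at once if the nail file is lifted or shifted by more than 20 mm (distance of file from where it was at the start of the episode above 0.02 m).
It fails at once if another thing is lifted, knocked or shifted by more than 20 mm (distance of any of bulb, comb, jar, block, lotion, cream, brush, cup from where it was at the start of the episode above 0.02 m).
It also fails if it takes over 42 s, if anything falls off the work surface, if the arm or the gripper's body presses on something with over 40 N, if the wrist force passes 120 N, or if a joint passes its speed limit or range.

## Robot

A 6-joint arm with a two-finger parallel gripper is mounted at the origin on the work surface. World frame = base frame: x ahead of the robot, y to its left, z up, the work surface at z = 0. Lengths are in mm, angles in rad, forces in N, time in s.
With the tool pointing down it reaches from about 400 to 925 mm from the base axis. Payload 12.5 kg.
Tool frame: the origin (TCP) lies midway between the tips of the shut fingers; the grasp point (between the pads) lies 19 mm behind it (env.tcp_to_grasp is the distance from the TCP to the grasp point, in mm); z points along the fingers, y is the line along which they close (so a half turn about z gives the same grasp; the last joint's range is limited). The gripper opens to 95 mm and grips with 3 to 60 N. Pads are 20 mm wide; open, the fingers measure 119 mm over their backs; the gripper's body (75 mm by 180 mm) begins 59 mm behind the grasp point.
Start: joints at [-1.437, 0.491, 1.559, -0, 1.092, -0.106], TCP at [148.465, -607.128, 214.661] pointing down, gripper open.
Joint ranges: [-3.1, 3.1], [-0.84, 2.19], [0.05, 2.79], [-1.13, 4.28], [0.06, 2.93], [-2.69, 2.69]. Speed limits (rad/s): [2.22, 2.22, 2.79, 3.14, 3.14, 3.14].

## Interface

Orientations are given as [roll, pitch, yaw] about the fixed x, y, z axes, in that order (R = Rz(yaw) Ry(pitch) Rx(roll)).
In Python, from cell import env gives the robot as it stands. The module is installed in compiled form; this text tells all that it offers.
- The arm moves only by the tool step_arm, never from a script. Its argument "plan" is a list that holds one entry, the list of rows, each a list of 5 numbers: the shift along the tool's x, y, z in mm, then the turn about the tool's z in degrees, then the opening, from -1 (shut) to 1 (fully open). A call has 1 to 8 rows; each row is the pose to reach, as a shift and turn from the pose commanded when the call began, along the tool's axes at that moment; what a row does not reach only later rows make up. A row lasts 1/12 s, in which the tool goes at most 41.7 mm and 7.16 degrees, less where a joint would pass 70% of its speed; a pose out of reach is approached as far as the arm can. A call with a gripper value outside its range is refused whole. The fingers move at their own pace and stop on an object; the grip force is fixed at half the most. Time passes only in rows, so rows that repeat a pose let the fingers close. It gives the time, the measured TCP pose, the force, the opening and the grip force at its end, in the units of the state.
- env.state(): the state, without advancing time (a new reading comes with each control period).
- env.read_camera(name): name is "scene" or "top" or "wrist"; returns the picture (400x640x3 uint8, blue, green, red); there is no depth.
- env.get_calibration(name): a dict with "K" (3x3 intrinsics, pixels), "extrinsics" (4x4, takes a point from world to camera coordinates). Camera axes: x right, y up, looking along -z (the intrinsics and any distortion apply to the point x, -y, -z); pixel columns grow to the right and rows downward; lengths in mm; the calibration is good to about 2 mm. The wrist camera is an equidistant fisheye: a pixel r from the principal point sees the ray r / f radians off the axis. A picture is of the moment at which its call begins: read the wrist's pose just before it. get_calibration takes no time and is no camera call; for the wrist camera it gives the pose at the moment of the call.
- env.job_done(): hands the job in; it is judged then, once.
The state is a dict: "t": time; "joints": joint angles; "qvel": joint speeds; "tau": joint torques, N m; "eef_pos": TCP position; "tcp_rot": TCP orientation; "ft_force": force on the tool from outside, world axes, zero at the start; "moment": the same for the moment, N m; "opening": opening from 0.0 (shut) to 1.0 (fully open); "grip_force": force on a finger pad.
Only numpy, scipy, OpenCV 4.12 (cv2) and the standard library are available. Lean on these libraries where they do the work, as an engineer would, in place of code of your own. Each camera call takes 0.05 s, during which the arm holds its last target. There are 200 camera calls.

## Working session

There is one attempt and no reset: what is moved stays moved. The work goes in short steps, Python scripts to look and compute and a tool call to move; the robot and the scene stay as the last step left them, time stands still between calls to the robot, and variables do not carry over. Pictures are saved under pics/ and viewed, at most 10 in all, crops included, and the job is handed in when it is done.

Besides the shell and the picture viewer there is one more tool, called after "Request:" as name([rows], argument=value, ...), one row to a line, values as JSON. step_arm: Moves the arm, as the interface text tells. Its arguments: {"type":"object","properties":{"plan":{"type":"array"}},"required":["plan"]}

```bash
mkdir -p pics; python3 - <<'E'
from cell import env
import cv2,numpy as np
for n in ["scene","top"]:
    cv2.imwrite(f"pics/{n}0.png",env.read_camera(n)); c=env.get_calibration(n); print(n,np.round(c["K"],1).tolist(),np.round(c["extrinsics"],3).tolist())
s=env.state();print(s)
E
```

```text
scene [[490.2, 0.0, 315.4], [0.0, 490.2, 200.3], [0.0, 0.0, 1.0]] [[-0.78, 0.626, 0.015, 441.206], [-0.544, -0.69, 0.477, 269.553], [0.309, 0.364, 0.879, -1224.625], [0.0, 0.0, 0.0, 1.0]]
top [[474.7, 0.0, 313.8], [0.0, 474.7, 193.1], [0.0, 0.0, 1.0]] [[-0.003, -1.0, 0.006, 6.759], [0.981, -0.002, 0.195, -569.947], [-0.195, 0.006, 0.981, -928.06], [0.0, 0.0, 0.0, 1.0]]
{'t': 0.1, 'joints': array([-1.43660426e+00,  4.91510178e-01,  1.55937715e+00, -3.64732195e-07,
        1.09170349e+00, -1.05624623e-01]), 'qvel': array([ 1.45886435e-03, -1.32525782e-03, -1.68454307e-03, -1.48546137e-03,
       -1.35977510e-03, -6.00606772e-05]), 'tau': array([ 2.33507162e-03, -6.13623261e+01, -2.58606756e+01,  6.94225612e-02,
        4.70062438e-02, -5.97930307e-05]), 'eef_pos': array([ 148.43165351, -606.90254813,  214.11732452]), 'tcp_rot': array([-3.14060002e+00, -1.04913359e-04,  2.39816810e-01]), 'ft_force': array([-0.43214725, -0.06703616, -0.0400154 ]), 'moment': array([ 0.01515445,  0.02999635, -0.01601439]), 'grip_force': 0.0, 'opening': 1.0020812348301074}
```

View pics/scene0.png

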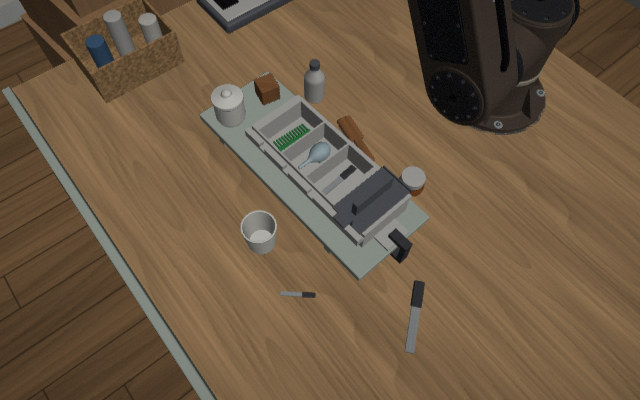

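View pics/top0.png

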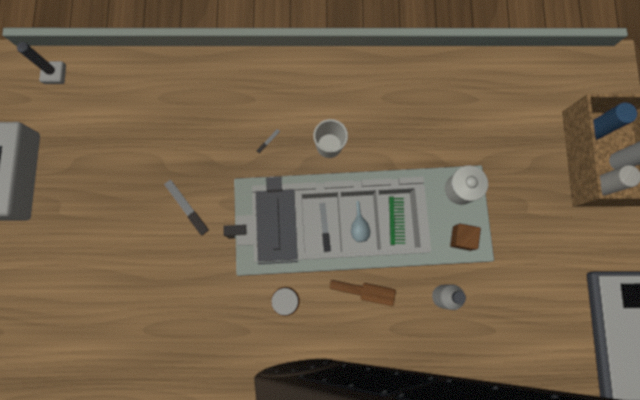

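Both views show the file in the bay next to the cover (top picture, about (325,228)), so the target is the 0.091 detent. The tab is at about (277,225) in the top picture. Now I'll zoom in and measure.

```bash
cat > h.py <<'E'
from cell import env
import cv2,numpy as np
def ray(n,u,v,z):
    c=env.get_calibration(n);K,E=c["K"],c["extrinsics"]
    d=np.array([(u-K[0][2])/K[0][0],-(v-K[1][2])/K[1][1],-1.]);R=E[:3,:3]
    o=-R.T@E[:3,3];d=R.T@d
    return o+d*(z-o[2])/d[2]
E
python3 - <<'E'
from h import *
a=cv2.imread("pics/top0.png")[155:285,220:440]
a=cv2.resize(a,None,fx=3.6,fy=3.6,interpolation=cv2.INTER_CUBIC)
cv2.imwrite("pics/topc.png",np.clip(a*1.6,0,255).astype(np.uint8))
E
```

```text
(no output)
```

View pics/topc.png

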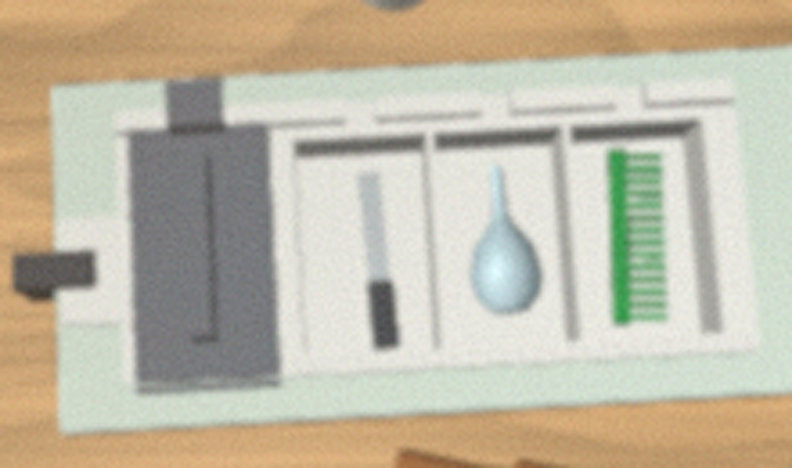

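```bash
python3 - <<'E'
from h import *
p=lambda u,v,z:ray("top",u/3.6+220,v/3.6+155,z)
P=[p(*q,120.5) for q in [(130,130),(268,124),(280,382),(137,384)]]
C=sum(P)/4
N=[p(*q,115) for q in [(360,118),(497,107),(631,97)]]
F=[p(369,174,68),p(386,348,68)]
for k in(P,[C],N,F,[sum(F)/2]): print(np.round(k,1).tolist())
print("pitch",[np.linalg.norm(N[i+1]-N[i]) for i in(0,1)])
print("tab line",p(208,155,155.5),p(213,338,155.5), p(208,155,120.5),p(213,338,120.5))
d=N[0]-N[2];print("organiser yaw",np.arctan2(-d[0],d[1]), np.arctan2(*(P[0]-P[3])[[1,0]]))
d=np.array(N[0]-N[2]);ey=d/np.linalg.norm(d);ex=np.array([ey[1],-ey[0],0])
for nm,x in[("O",N[1]),]:
  O=N[1]-74*ex;print("O",O,"cover",(C-O)@ex,(C-O)@ey,"file",(sum(F)/2-O)@ex,(sum(F)/2-O)@ey)
# block colour outlines etc. skip
E
```

```text
[[561.3, 117.2, 120.5], [564.5, 43.1, 120.5], [426.8, 36.2, 120.5], [426.0, 110.8, 120.5]]
[[494.7, 76.8, 120.5]]
[[568.8, -6.6, 115.0], [574.8, -81.0, 115.0], [580.2, -154.0, 115.0]]
[[546.3, -12.4, 68.0], [448.2, -21.2, 68.0]]
[[497.2, -16.8, 68.0]]
pitch [np.float64(74.65298924616363), np.float64(73.22511780899386)]
tab line [540.98576789  72.66386975 155.5       ] [447.04253801  69.07290757 155.5       ] [547.56696574  75.14001313 120.5       ] [449.82601235  71.40388369 120.5       ]
organiser yaw 0.07680785024213017 0.04721918963070483
O [500.97011863 -86.66847079 115.        ] cover 6.25185642091657 163.47916036968888 file 1.6364961089708374 69.95942415528312
```

The first bay is the target and the cover needs about 88 mm of travel at an organiser yaw of about 0.052. I'll go around at height with the fingers shut.

Request:
step_arm([
  [[38,-7,-5,1.5,-1],[76,-14,-10,3,-1],[114,-21,-16,4.5,-1],[152,-28,-16,6,-1],[190,-35,-16,7.5,-1],[228,-42,-16,9,-1],[266,-49,-16,10.8,-1],[304,-56,-16,10.8,-1]],
])

```text
t: 0.77
eef_pos: [432.0, -479.4, 230.4]
tcp_rot: [-3.141, 0.0, 0.049]
ft_force: [-0.2, -1.4, 0.2]
opening: 0.496
grip_force: 0.0
```

```bash
python3 - <<'E'
from h import *
s=env.state();p=s["eef_pos"];y=s["tcp_rot"][2];d=np.array([494,130,p[2]])-p
print(s["t"],p,s["tcp_rot"],s["opening"],s["joints"]);print(d@[np.cos(y),np.sin(y),0],d@[np.sin(y),-np.cos(y),0])
E
```

```text
0.7667 [ 431.97877227 -479.35157587  230.41673448] [-3.14126550e+00  3.63107107e-04  4.93745934e-02] 0.496397303146104 [-9.39586020e-01  5.06515161e-01  1.48594607e+00 -1.35401700e-04
  1.14960430e+00  5.81891161e-01]
92.01990725152157 -605.5479439119582
```

Request:
step_arm([
  [[15,-36,0,0,-1],[30,-72,0,0,-1],[45,-108,0,0,-1],[60,-144,0,0,-1],[75,-182,0,0,-1],[92,-220,0,0,-1],[92,-260,0,0,-1],[92,-300,0,0,-1]],
])

```text
t: 1.43
eef_pos: [507.0, -174.2, 230.1]
tcp_rot: [-3.141, 0.001, 0.052]
ft_force: [0.1, 1.3, 0.0]
opening: 0.006
grip_force: 0.0
```

Request:
step_arm([
  [[0,-40,0,0,-1],[0,-80,0,0,-1],[0,-120,0,0,-1],[0,-160,0,0,-1],[0,-200,0,0,-1],[0,-240,0,0,-1],[0,-280,0,0,-1],[0,-305,0,0,-1]],
])

```text
t: 2.1
eef_pos: [490.5, 131.4, 230.5]
tcp_rot: [-3.141, 0.0, 0.053]
ft_force: [-0.3, -0.1, 0.3]
opening: 0.007
grip_force: 0.0
```

```bash
python3 - <<'E'
from h import *
s=env.state();print(s["t"],s["eef_pos"],s["tcp_rot"],s["opening"],s["ft_force"])
E
```

```text
2.1 [490.52000466 131.42867752 230.51129563] [-3.14135734e+00  3.27658464e-04  5.27495125e-02] 0.00663352550316719 [-0.28946511 -0.0995074   0.31368614]
```

Request:
step_arm([
  [[1,0,25,0,-1],[1,0,50,0,-1],[1,0,75,0,-1],[1,0,90,0,-1],[1,0,96,0,-1],[1,0,96,0,-1]],
])

```text
t: 2.6
eef_pos: [491.8, 128.4, 133.5]
tcp_rot: [3.141, 0.003, 0.051]
ft_force: [0.6, 0.2, -0.1]
opening: 0.002
grip_force: 0.0
```

```bash
python3 - <<'E'
from h import *
s=env.state();print(s["t"],s["eef_pos"],s["opening"],s["ft_force"])
a=cv2.resize(env.read_camera("scene")[100:280,280:500],None,fx=3.3,fy=3.3,interpolation=cv2.INTER_CUBIC)
cv2.imwrite("pics/s1.png",np.clip(a*1.4,0,255).astype(np.uint8))
E
```

```text
2.6 [491.8189435  128.35401946 133.46212732] 0.001863613678969091 [ 0.62755331  0.22028323 -0.12043   ]
```

View pics/s1.png

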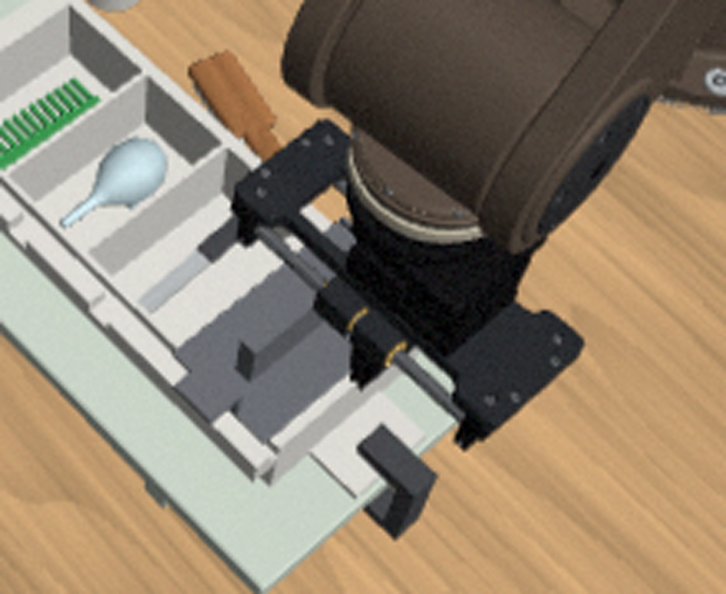

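The shut fingers are on the tab's +y side (around (365,370)) and clear of everything. I'll approach until contact.

Request:
step_arm([
  [[0,8,0,0,-1],[0,16,0,0,-1],[0,22,0,0,-1],[0,25,0,0,-1],[0,27,0,0,-1],[0,29,0,0,-1],[0,31,0,0,-1],[0,33,0,0,-1]],
])

```text
t: 3.32
eef_pos: [494.0, 95.3, 134.7]
tcp_rot: [3.142, -0.0, 0.051]
ft_force: [0.2, -0.7, 0.0]
opening: 0.006
grip_force: 0.0
```

Request:
step_arm([
  [[0,2,0,0,-1],[0,4,0,0,-1],[0,6,0,0,-1],[0,8,0,0,-1]],
])

```text
t: 3.65
eef_pos: [494.4, 87.4, 134.6]
tcp_rot: [-3.142, -0.0, 0.051]
ft_force: [0.6, 1.1, 0.3]
opening: 0.003
grip_force: 0.8
```

Request:
step_arm([
  [[0,4,0,0,-1],[0,8,0,0,-1],[0,12,0,0,-1],[0,16,0,0,-1],[0,20,0,0,-1],[0,24,0,0,-1],[0,28,0,0,-1],[0,32,0,0,-1]],
])

```text
t: 4.32
eef_pos: [496.1, 55.1, 134.6]
tcp_rot: [3.142, -0.0, 0.051]
ft_force: [0.9, 2.2, 0.1]
opening: 0.004
grip_force: 0.8
```

Request:
step_arm([
  [[0,4,0,0,-1],[0,8,0,0,-1],[0,12,0,0,-1],[0,16,0,0,-1],[0,20,0,0,-1],[0,24,0,0,-1],[0,26,0,0,-1],[0,28,0,0,-1]],
])

```text
t: 4.98
eef_pos: [497.5, 27.3, 134.6]
tcp_rot: [3.141, -0.0, 0.051]
ft_force: [0.8, 1.7, -0.3]
opening: 0.004
grip_force: 0.7
```

```bash
python3 - <<'E'
from h import *
s=env.state();print(s["t"],s["eef_pos"],s["opening"],s["ft_force"])
A=env.read_camera("top");cv2.imwrite("pics/t2raw.png",A)
a=cv2.resize(A[155:285,220:440],None,fx=3.6,fy=3.6,interpolation=cv2.INTER_CUBIC)
cv2.imwrite("pics/t2.png",np.clip(a*1.6,0,255).astype(np.uint8))
E
```

```text
4.9833 [497.53093462  27.26269663 134.61557127] 0.0037242156066690313 [ 0.76342522  1.66217519 -0.27830457]
```

View pics/t2.png

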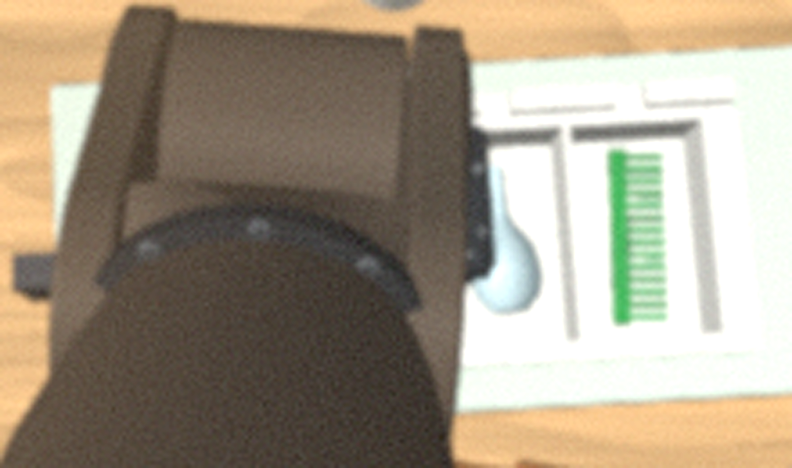

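The arm hides the cover in the top view, so I'll go in small steps and watch for the force dip.

Request:
step_arm([
  [[0,2,0,0,-1],[0,4,0,0,-1],[0,6,0,0,-1],[0,8,0,0,-1],[0,10,0,0,-1]],
])

```text
t: 5.45
eef_pos: [498.0, 17.4, 134.6]
tcp_rot: [3.142, 0.0, 0.051]
ft_force: [0.7, 1.4, 0.4]
opening: 0.003
grip_force: 0.8
```

Request:
step_arm([
  [[0,1,0,0,-1],[0,2,0,0,-1]],
])

```text
t: 5.62
eef_pos: [498.1, 15.4, 134.6]
tcp_rot: [3.142, 0.0, 0.051]
ft_force: [-0.3, 0.5, -1.1]
opening: 0.002
grip_force: 0.7
```

```bash
python3 - <<'E'
from h import *
A=env.read_camera("scene");cv2.imwrite("pics/s2raw.png",A)
a=cv2.resize(A[120:260,250:430],None,fx=4,fy=4,interpolation=cv2.INTER_CUBIC)
cv2.imwrite("pics/s2.png",np.clip(a*1.4,0,255).astype(np.uint8))
E
```

```text
(no output)
```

View pics/s2.png

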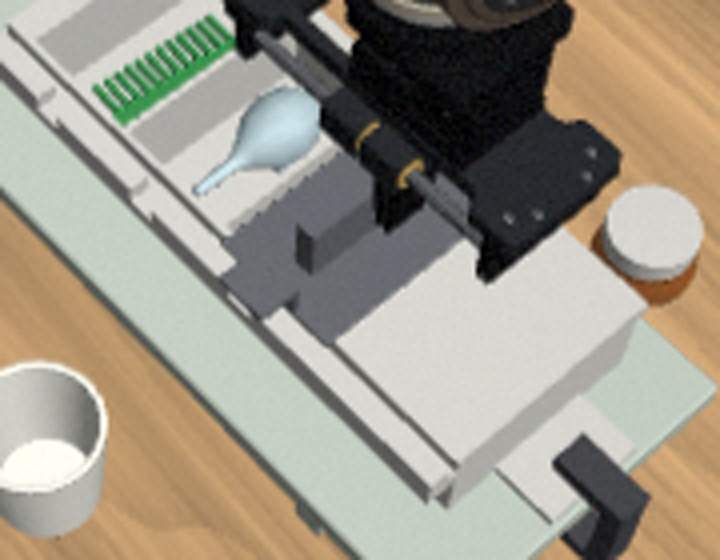

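Plate corners show at about (225,240) and (335,340) in this crop, and the bay is almost fully covered. I'll measure the remaining travel.

```bash
python3 - <<'E'
from h import *
p=lambda u,v,z:ray("scene",u/4+250,v/4+120,z)
a,b=p(223,242,120.5),p(333,340,120.5);print(a,b,np.linalg.norm(a-b),(a+b)/2)
for q in[(140,190),(48,98)]: print("notch",p(*q,115))
ey=np.array([-.052,.9986,0]);ex=np.array([.9986,.052,0])
m=(a+b)/2;n1,n2=p(140,190,115),p(48,98,115)
print("along y: cover",m@ey,"notches",n1@ey,n2@ey,"target",n1@ey+74, n2@ey+148)
E
```

```text
[568.17008608 -29.98570412 120.5       ] [560.62758287  44.71263971 120.5       ] 75.07817209671438 [564.39883447   7.3634678  120.5       ]
notch [579.95811091 -81.68711477 115.        ]
notch [ 583.42611894 -154.86250428  115.        ]
along y: cover -21.995580448759107 notches -111.73057457618803 -184.98385495606914 target -37.73057457618803 -36.98385495606914
```

About 15 mm remain, and the contact offset fits that. I'll keep pushing in small steps.

Request:
step_arm([
  [[0,2,0,0,-1],[0,4,0,0,-1],[0,6,0,0,-1],[0,8,0,0,-1]],
])

```text
t: 6.0
eef_pos: [498.5, 7.3, 134.6]
tcp_rot: [3.141, 0.0, 0.051]
ft_force: [-0.2, -0.4, 0.3]
opening: -0.0
grip_force: 0.0
```

Request:
step_arm([
  [[0,1,0,0,-1],[0,2,0,0,-1]],
])

```text
t: 6.17
eef_pos: [498.6, 5.3, 134.6]
tcp_rot: [3.141, 0.0, 0.051]
ft_force: [0.6, 0.1, -0.5]
opening: 0.005
grip_force: 0.0
```

Request:
step_arm([
  [[0,0.7,0,0,-1],[0,1.4,0,0,-1]],
])

```text
t: 6.33
eef_pos: [498.7, 4.3, 134.6]
tcp_rot: [-3.141, 0.0, 0.051]
ft_force: [-0.3, 4.1, 0.2]
opening: 0.009
grip_force: 2.4
```

Contact was lost and then came back at 4 N, so the roller has dropped into the notch and the finger is now pressing against the detent. I'll back off and verify.

Request:
step_arm([
  [[0,-4,0,0,-1],[0,-10,0,0,-1],[0,-20,0,0,-1],[0,-25,-20,0,-1],[0,-25,-50,0,-1],[0,-25,-85,0,-1],[0,-40,-110,0,-1],[0,-70,-110,0,-1]],
])

```text
t: 7.0
eef_pos: [496.8, 74.0, 249.4]
tcp_rot: [3.141, -0.008, 0.049]
ft_force: [0.7, 0.4, 0.0]
opening: 0.003
grip_force: 0.0
```

Request:
step_arm([
  [[0,-35,0,0,-1],[0,-70,0,0,-1],[0,-105,0,0,-1],[0,-140,0,0,-1],[0,-175,0,0,-1],[0,-210,0,0,-1],[0,-230,0,0,-1],[0,-230,0,0,-1]],
])

```text
t: 7.67
eef_pos: [482.1, 307.9, 244.2]
tcp_rot: [-3.141, 0.0, 0.055]
ft_force: [0.4, -0.2, -0.3]
opening: 0.005
grip_force: 0.0
```

```bash
python3 - <<'E'
from h import *
s=env.state();print(s["t"],s["eef_pos"],s["ft_force"])
a=cv2.resize(env.read_camera("scene")[120:260,250:430],None,fx=4,fy=4,interpolation=cv2.INTER_CUBIC)
cv2.imwrite("pics/s3.png",np.clip(a*1.4,0,255).astype(np.uint8))
a=cv2.resize(env.read_camera("top")[155:285,220:440],None,fx=3.6,fy=3.6,interpolation=cv2.INTER_CUBIC)
cv2.imwrite("pics/t3.png",np.clip(a*1.6,0,255).astype(np.uint8))
E
```

```text
7.6667 [482.10580036 307.91513364 244.23242191] [ 0.36025922 -0.1805267  -0.25535618]
```

View pics/s3.png

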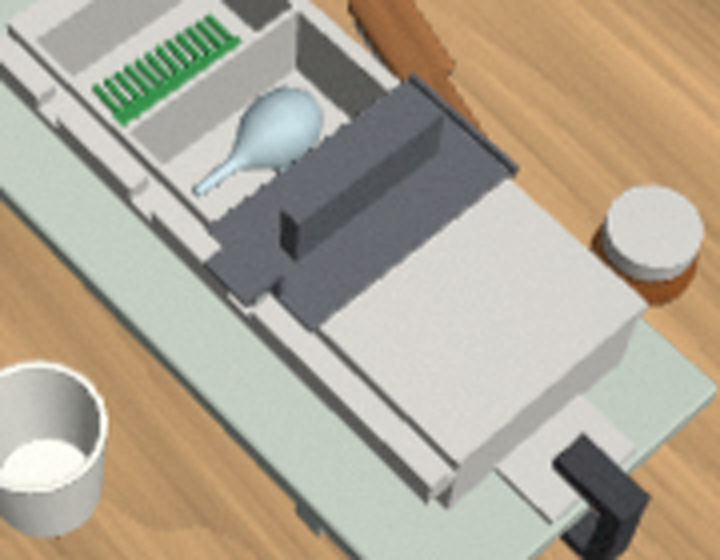

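View pics/t3.png

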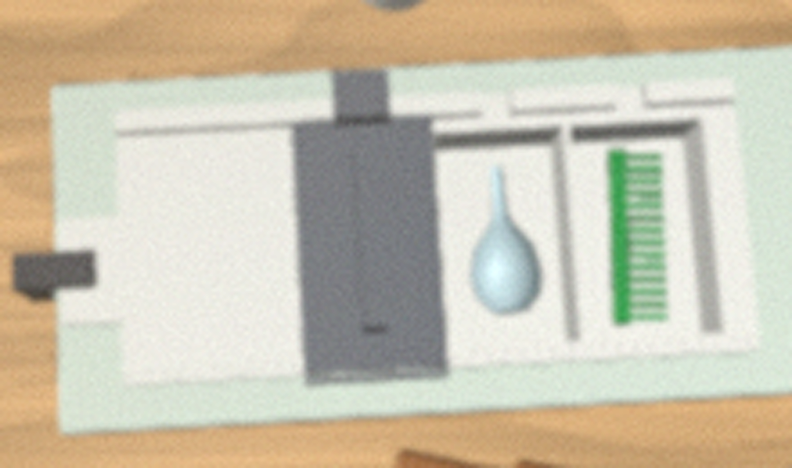

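```bash
python3 - <<'E'
from h import *
ey=np.array([-.052,.9986,0])
p=lambda u,v,z:ray("scene",u/4+250,v/4+120,z)
a,b=p(207,227,120.5),p(315,326,120.5);m=(a+b)/2;print("scene",m@ey,"vs -37.4",np.linalg.norm(a-b))
p=lambda u,v,z:ray("top",u/3.6+220,v/3.6+155,z)
P=[p(*q,120.5) for q in [(295,125),(433,117),(446,373),(307,379)]];C=sum(P)/4
n=[p(*q,115)@ey for q in[(360,118),(497,107),(631,97)]];print("top",C,C@ey,n,"file",np.array([497.2,-16.8,0])@ey)
E
```

```text
scene -33.37212228731267 vs -37.4 75.40839148017142
top [497.88931936 -11.4655194  120.5       ] -37.339712275554476 [np.float64(-36.14299235349464), np.float64(-110.76399157444766), np.float64(-183.9681326371557)] file -42.630880000000005
```

The top view puts the cover within about 1 mm of the detent. The scene view reads about 4 mm off, but its corners were read less precisely. The contact loss and sharp 4 N rise also show it dropped in. The hand is clear, so I'll hand in.

```bash
python3 -c "
from cell import env
print(env.job_done())"
```

```text
the job is handed in; nothing more can be done
None
```

I pushed the cover over the bay with the nail file (the +y bay), where it dropped into the 0.091 detent. The hand is clear and the job is handed in, but no verdict came back. The top view puts the cover about 1 mm from the detent and the rougher scene view about 4 mm; the force dip and 4 N rise at the end fit a latched roller.

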